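# Shorten the pull-out spice tray by one hole and cover the tagine insert

### The arm

A 6-joint arm with a two-finger parallel gripper is mounted at the origin on the work surface. World frame = base frame: x ahead of the robot, y to its left, z up, the work surface at z = 0. Lengths are in mm, angles in rad, forces in N, time in s.
With the tool pointing down it reaches from about 350 to 875 mm from the base axis. Payload 4.2 kg.
Tool frame: the origin (TCP) lies at the very end of the fingers, on their centre line; the grasp point (between the pads) lies arm.grip_depth behind it (arm.grip_depth is the distance from the TCP to the grasp point, in mm); z points along the fingers, y is the direction in which the jaws open and shut (so a half turn about z gives the same grasp; the last joint's range is limited). The gripper opens to 85 mm and grips with 20 to 120 N. Pads are 22 mm wide; open, the fingers measure 114 mm over their backs; the gripper's body (76 mm by 85 mm) begins 54 mm behind the grasp point. The pads swing forward as they close: fully open they stand 13 mm farther back than shut.
Start: joints at [-0.848, 0.385, 0.008, 0, -1.194, -0.259], TCP at [279.605, -558.946, 231.312] pointing down, gripper open.
Joint ranges: [-3.14, 3.14], [-1.21, 2.06], [-1.07, 1.41], [-3.16, 2.05], [-2.99, -0.16], [-3.1, 3.1]. Speed limits (rad/s): [2.79, 2.79, 3.14, 3.14, 3.14, 3.14].

### API

Orientations are given as a unit quaternion [x, y, z, w].
In Python, from bench import arm, optics, workorder gives the robot as it stands. The module is installed in compiled form; this text tells all that it offers.
- The arm moves only by the tool play_rows, never from a script. Its arguments are lists of equal length, an entry for each row: "travel": the shift along the tool's x, y, z in m, a list of three; "rotation": the turn, a rotation vector about the tool's x, y, z in rad, a list of three; "grip": the opening, from 0 (shut) to 1 (fully open). In form: {"travel": [[x, y, z], ...], "rotation": [[rx, ry, rz], ...], "grip": [grip, ...]}. A call has 1 to 12 rows; each row shifts and turns the commanded pose from where the row before left it, along the tool's axes as they then stand; what a row does not reach is not made up. A row lasts 1/12 s, in which the tool goes at most 41.7 mm and 7.16 degrees, less where a joint would pass 70% of its speed; a pose out of reach is approached as far as the arm can. A call is refused whole if a number of a shift passes 0.0417 or a number of a turn 0.125, either way. A call with a gripper value outside its range is refused whole. The fingers move at their own pace and stop on an object; the grip force is fixed at half the most. Time passes only in rows, so rows that do not move let the fingers close. It gives the time, the measured TCP pose, the force and the opening at its end, in the units of the state.
- arm.read_state(): the state, without advancing time (a new reading comes with each control period).
- optics.get_image(name): name is "scene" or "side" or "wrist"; returns a dict with "image" (400x640x3 uint8, blue, green, red), "depth" (400x640 float32, mm along the optical axis (not along the pixel's ray), 0 where there is no reading), "camera_matrix" (3x3 intrinsics, pixels), "R" (3x3) and "t" (3): a world point X has camera coordinates R X + t; the wrist camera has in their place "hand_eye" (4x4, takes a point from camera to tool coordinates, whose origin is the TCP and whose axes are the flange's). Camera axes: x right, y down, z forward; pixel columns grow to the right and rows downward; lengths in mm; the calibration is good to about 2 mm. The wrist camera is an equidistant fisheye: a pixel r from the principal point sees the ray r / f radians off the axis. A picture is of the moment at which its call begins: read the wrist's pose just before it.
- workorder.job_done(): hands the job in, once; it reports no verdict.
The state is a dict: "clock": time; "joints": joint angles; "joint_vel": joint speeds; "joint_efforts": joint torques, N m; "position": TCP position; "ee_rot": TCP orientation; "contact_force": force on the tool from outside, world axes, zero at the start; "wrist_torque": the same for the moment, N m; "gripper_width": finger opening in mm.
Only numpy, scipy, OpenCV 4.12 (cv2) and the standard library are available. Lean on these libraries where they do the work, as an engineer would, in place of code of your own. Each camera call takes 0.05 s, during which the arm holds its last target. There are 200 camera calls.

### The job

The bamboo spice tray is pulled out one hole too far and juts over the tagine insert, so the insert cannot be covered. Pinch in the two spring buttons of its front tube, slide the tray in until the buttons click out in the next hole and stop it, without ramming them, and then give the tube a firm but measured tug back outwards to make sure they have caught. Then set the glass lid gently and squarely on the insert; the cups and scoop stay on the tray and everything else stays where it is.

Things in the scene. Friction and masses are not known exactly. Their poses are not given: they have to be found in the camera images.
- pinch (a point): Fixed point on the axis of the front tube, midway between its two spring buttons, 105 mm above the ledge. z up; y level along the tube towards the end bracket (the way the tray slides IN); x level across the tube, away from the robot. Buttons lie 19 mm (tips) to either side along x. The tray starts 60 mm away along -y; within that, 25 mm and more is free all round the tube.
- bracket (a point): Top of the front post of the steel end bracket (fixed, 30 mm square, 124 mm high), 185 mm from pinch along +y. Two fixed inner tubes, 20 mm square, run from it along -y, the front one through pinch, the back one 190 mm further in x.
- sleeve_end (a point): Centre of the bracket-side mouth of the front sleeve: the outer tube, 25 mm square, wall 1.5 mm, 300 mm long, that slides over the inner tube and carries the tray. Starts 30 mm from pinch along +y. A clip in the inner tube pushes two domed brass buttons (10 mm across) out through 12 mm holes in the sleeve's near and far faces, and so locks it; black ribbed grip strips lie along the holes there.
- tray (a joint): How far the tray with its sleeves has slid in along +y of pinch, m: 0 at the start. The next pair of holes in the sleeve reaches the buttons after 45 to 52 mm; there they spring out by themselves and stop the sleeve dead. About 3 N of friction; locked, it has 1 mm of play each way and gives 1 mm more at 15 N. A tug of 15 to 20 N proves the lock.
- button_near (a joint): The button on the sleeve face towards the robot: how far it is pressed in, m. 0 = fully out, its tip 6.5 mm proud of the sleeve (19 mm from the tube axis); 0.0065 = flush with the sleeve; about 0.008 = inside the wall. Spring 2 N at 0, 4 N at flush. With both flush under flat pads, the hole edge rides over the domes as the sleeve is pushed (10 to 25 N along the tube to start, then less).
- button_far (a joint): The same for the opposite button, on the sleeve face away from the robot. Each button stands at most 12 N from the edge of its hole (24 N along the tube for the pair), knocks included: creep up to the stop at 15 mm/s or less and stop on touch.
- tray_end (a point): Top middle of the bamboo tray's end wall over the insert (its -y end), 125 mm above the ledge. Tray 130 mm across, 210 mm along the tube, 31 mm high, underside 88 mm above the ledge with its cross-bars.
- insert_rim (a point): Centre of the mouth of the steel tagine insert (loose, 850 g), at the height of its rim, about 68 mm above the ledge: outside 166 mm across at the rim, inside 160 mm, 60 mm high, two small loop handles, on a cork trivet 8 mm thick. z up.
- lid_knob (a point): Centre of the black knob of the glass lid (loose, about 300 to 480 g): an upright cylinder 34 mm across, 26 mm high, its top 13 mm above this point; 8 mm of stem below it, then the glass dome. The lid stands upright on the ledge, this point 59 mm above it. z up.
- lid_seat (a point): Centre of the lid at the underside of its steel flange (174 mm across), 51 mm below the knob point. Below the flange a plug 152 mm across and 8 mm deep drops into the insert's mouth; seated, this point coincides with insert_rim.
- trivet_top (a point): Centre of the top of the round cork trivet (150 mm across, 8 mm thick, fixed), under the insert.
- cup0: Terracotta spice cup, 48 mm across, 48 mm high, standing loose in the tray; origin under its centre, z up.
- cup1: White spice cup, same size, loose in the tray.
- cup2: Yellow spice cup, same size, loose in the tray.
- scoop: Green plastic scoop, 90 mm long, hooked over the tray's end wall that faces the bracket (its +y end), hanging outside; origin at the top of its hook, 128 mm above the ledge.
- mill: Dark wooden pepper mill, 170 mm high, beyond the tray; origin under its centre.
- oil: Green glass oil bottle, 210 mm high, beyond the tray; origin under its centre.
- bowl: White bowl, 110 mm across, 50 mm high, at the near left; origin under its centre.
- mug: Terracotta mug, 76 mm across, 90 mm high, at the near left; origin under its centre.
Not all that is in view belongs to the job. What is shaped like the part that bears lid_knob but pink is not meant.

How it is judged (in metres and radians):
On the way, in this order (a step that is already met when the one before it is completed fails the run):
1. the tray has slid in until both buttons are out in the next hole and have stopped it (value of joint each of button_near, button_far below 0.0015 m and value of joint tray between 0.0462 and 0.054 m), for 0.1 s.
2. the tube is then tugged back outwards against the buttons (more than 3.5 N on a button) (value of joint each of button_near, button_far below 0.0015 m and value of joint tray between 0.042 and 0.046 m and contact force between any of button_near, button_far and tray above 3.5 N), for 0.05 s.
At the end, for the whole second after the job is handed in: Both buttons fully out (within 1.5 mm) in the next hole (slid in 42 to 54 mm); the lid seated level on the insert, centred within 6 mm, its flange on the rim within 3 mm, at rest; the insert level on its trivet (within 25 mm); the cups upright in the tray and the scoop hanging on it (value of joint each of button_near, button_far below 0.0015 m and value of joint tray between 0.042 and 0.054 m and horizontal distance between lid_seat and insert_rim below 0.006 m and z of lid_seat in the frame of insert_rim between -0.003 and 0.003 m and angle between the z axis of lid_seat and the z axis of insert_rim, either way round below 0.05 rad and angle between insert_rim's own z axis and vertical below 0.05 rad and horizontal distance between insert_rim and trivet_top below 0.025 m and linear speed of lid below 0.02 m/s and angle between each of cup0, cup1, cup2's own z axis and vertical below 0.3 rad and height (world z) of each of cup0, cup1, cup2 above 0.09 m and height (world z) of scoop above 0.115 m); the robot touches nothing.
It fails at once if a button is rammed: more than 12 N between it and the sleeve (contact force between any of button_near, button_far and tray above 12 N).
It fails at once if the tray is pushed past the next hole (value of joint tray above 0.056 m).
It fails at once if the lid hits the insert or the tray with more than 100 N, or is let fall (over 0.4 m/s with no finger on it) (contact force between lid and insert above 100 N or contact force between lid and tray above 100 N or (linear speed of lid above 0.4 m/s and contact force between the fingers and lid below 0.1 N)).
It fails at once if a cup is tipped over or the scoop falls (angle between any of cup0, cup1, cup2's own z axis and vertical above 0.6 rad or height (world z) of scoop below 0.1 m).
It fails at once if the mill, bottle, bowl or mug is moved by more than 20 mm (distance of any of mill, oil, bowl, mug from where it was at the start of the episode above 0.02 m).
It also fails if it takes over 67 s, if anything falls off the work surface, if the arm or the gripper's body presses on something with over 40 N, if the wrist force passes 120 N, or if a joint passes its speed limit or range.

## Working session

There is one attempt and no reset: what is moved stays moved. The work goes in short steps, Python scripts to look and compute and a tool call to move; the robot and the scene stay as the last step left them, time stands still between calls to the robot, and variables do not carry over. Pictures are saved under pics/ and viewed, about 8 in all and at most 12, crops included, and the job is handed in when it is done.

Besides the shell and the picture viewer there is one more tool, called after "Call:" as name(argument=value, ...) on one line, values as JSON. play_rows: Moves the arm, as the interface text tells. Its arguments: {"type":"object","properties":{"travel":{"type":"array","items":{"type":"array","items":{"type":"number"}}},"rotation":{"type":"array","items":{"type":"array","items":{"type":"number"}}},"grip":{"type":"array","items":{"type":"number"}}},"required":["travel","rotation","grip"]}

```bash
mkdir -p pics
cat > h.py <<'E'
import numpy as np, cv2
from bench import arm, optics, workorder
from scipy.spatial.transform import Rotation as Ro
def cloud(d):
    K=d["camera_matrix"];z=d["depth"];v,u=np.mgrid[:400,:640]
    P=np.stack([(u-K[0,2])/K[0,0]*z,(v-K[1,2])/K[1,1]*z,z],-1)
    return (P-d["t"])@d["R"]   # R^T (P-t)
E
python3 - <<'E'
from h import *
print(arm.read_state(), arm.grip_depth)
ims=[]
for n in("scene","side"):
    d=optics.get_image(n);np.savez(f"{n}0.npz",**d);cv2.imwrite(f"pics/{n}0.png",d["image"])
    print(n,d["camera_matrix"],d["R"],d["t"],-d["R"].T@d["t"],(d["depth"]>0).mean())
E
```

```text
{'clock': 0.0, 'joints': array([-8.48403918e-01,  3.85555843e-01,  6.61232392e-03, -5.01493048e-04,
       -1.19400068e+00, -2.58566255e-01]), 'joint_vel': array([ 0.00089584, -0.00048461,  0.00037821,  0.00120101, -0.0010151 ,
       -0.00083513]), 'joint_efforts': array([ 2.42714596e-03, -3.92289519e+01,  1.88401508e+01,  4.18636590e+00,
       -4.67875347e-03, -2.77917870e-06]), 'position': array([ 279.3409191 , -558.43977309,  230.21636399]), 'ee_rot': array([-2.29749630e-01,  9.73249146e-01,  1.05710900e-03, -3.00295534e-04]), 'contact_force': array([-0.6901187 , -0.61106623,  0.36241045]), 'wrist_torque': array([-0.00350558,  0.0228306 ,  0.05251896]), 'gripper_width': 85.66391556206842} 18.700000000000003
scene [[424.38473893   0.         323.23721235]
 [  0.         424.38473893 203.77065269]
 [  0.           0.           1.        ]] [[ 0.1596962   0.98695989 -0.02018165]
 [ 0.63662339 -0.11859123 -0.76200182]
 [-0.7544586   0.10884068 -0.64726032]] [ -20.88385065 -280.62165689 1640.1512569 ] [1419.41160312 -191.18293134  847.34915044] 0.996078125
side [[491.11069356   0.         315.5538742 ]
 [  0.         491.11069356 201.56746239]
 [  0.           0.           1.        ]] [[-0.97428777 -0.22490297  0.01349052]
 [-0.16093629  0.65277846 -0.74025657]
 [ 0.15767958 -0.72339404 -0.67218912]] [ 502.53569977  205.87766917 1721.28161249] [ 251.33661798 1223.79412557 1302.64959848] 0.99593359375
```

View pics/scene0.png

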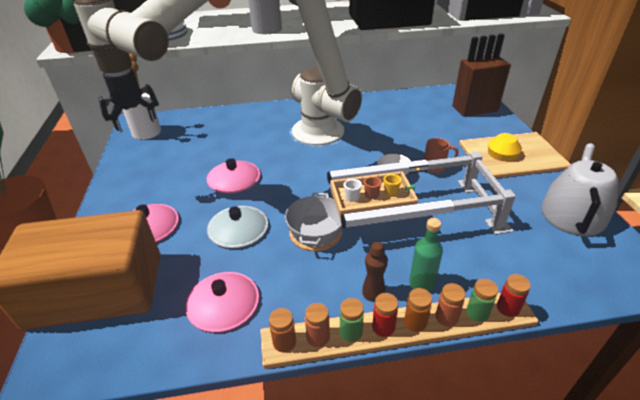

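View pics/side0.png

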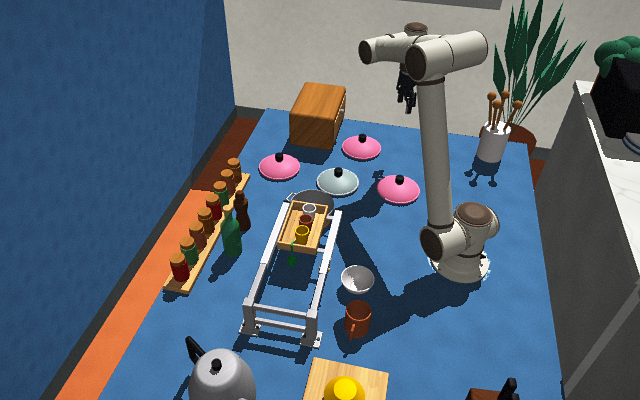

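Scene: glass lid at (237,225), knob (235,211). Confusable pink lids are at (233,172), (160,222) and (222,298), so I choose the glass one. The front tube is the one nearer the robot, running (335,175) to (470,160), and the insert is at (315,218). In the side view the glass lid's knob is at (338,172) and the front tube is on the right, (335,215) to (312,320).

Run:
```python
from h import *
out=[]
for n,kb in(("scene",(235,211)),("side",(338,172))):
    d=dict(np.load(f"{n}0.npz"));C=cloud(d);im=d["image"];print(n)
    u,v=kb;p=C[v-9:v+10,u-9:u+10].reshape(-1,3);c=im[v-9:v+10,u-9:u+10].reshape(-1,3).max(1)
    q=p[(c<70)];print("knob",len(q),q.mean(0),q.min(0),q.max(0))
    hsv=cv2.cvtColor(im,cv2.COLOR_BGR2HSV)
    # bracket / tubes : z 100..130, low saturation
    m=(C[...,2]>100)&(C[...,2]<132)&(C[...,0]>350)&(C[...,0]<900)&(C[...,1]>-450)&(C[...,1]<350)
    g=m&(hsv[...,1]<60); P=C[g]
    print("grey",len(P),np.percentile(P,[0,2,50,98,100],axis=0).round())
    # fine z hist
    print(np.histogram(P[:,2],bins=np.arange(100,134,2)))
    np.save(n+"_g.npy",P)
    # insert rim
    m=(C[...,2]>58)&(C[...,2]<78)&(C[...,0]>350)&(C[...,0]<900)&(C[...,1]>-450)&(C[...,1]<100)&(hsv[...,1]<80)
    nn,lab,st,ce=cv2.connectedComponentsWithStats(m.astype(np.uint8))
    for i in range(1,nn):
        if st[i,4]>40: q=C[lab==i];print(st[i],q.mean(0).round(),q.min(0).round(),q.max(0).round())
    big=cv2.resize(im[120:260,180:540] if n=="scene" else im[130:350,190:420],None,fx=2.2 if n=="scene" else 2.6,fy=2.2 if n=="scene" else 2.6,interpolation=cv2.INTER_CUBIC);out.append(big)
    cv2.imwrite(f"pics/{n}0c.png",big)
```

```text
scene
knob 109 [ 503.76790159 -309.09602649   67.0913111 ] [ 485.80598475 -322.65873924   49.9179691 ] [ 514.50540628 -294.94532098   76.8112719 ]
grey 2923 [[ 419. -214.  100.]
 [ 428.  -30.  101.]
 [ 621.  132.  117.]
 [ 797.  339.  125.]
 [ 899.  350.  132.]]
(array([114, 120, 106, 117, 169, 167, 218, 282, 545, 706, 273,  31,  23,
        20,  20,  12]), array([100, 102, 104, 106, 108, 110, 112, 114, 116, 118, 120, 122, 124,
       126, 128, 130, 132]))
[285 193  57  51 511] [ 556. -101.   64.] [ 451. -172.   58.] [656. -26.  73.]
[229 206  12  12 113] [ 501. -309.   70.] [ 483. -326.   58.] [ 515. -294.   77.]
[212 281  13  12 101] [ 759. -348.   72.] [ 746. -361.   61.] [ 771. -334.   76.]
side
knob 64 [ 495.42706214 -303.54376876   64.18843693] [ 480.86930889 -328.83550612   44.88319763] [ 510.5796131  -288.19703621   77.06113934]
grey 1469 [[ 423. -216.  100.]
 [ 425.  -22.  103.]
 [ 545.  170.  117.]
 [ 639.  342.  124.]
 [ 878.  350.  132.]]
(array([ 24,  22,  32,  19,  28,  78, 148, 266, 307, 278, 161,  72,  14,
         9,   6,   5]), array([100, 102, 104, 106, 108, 110, 112, 114, 116, 118, 120, 122, 124,
       126, 128, 130, 132]))
[286 189  49  26 162] [ 566. -136.   65.] [ 467. -178.   58.] [655. -51.  77.]
```

View pics/side0c.png

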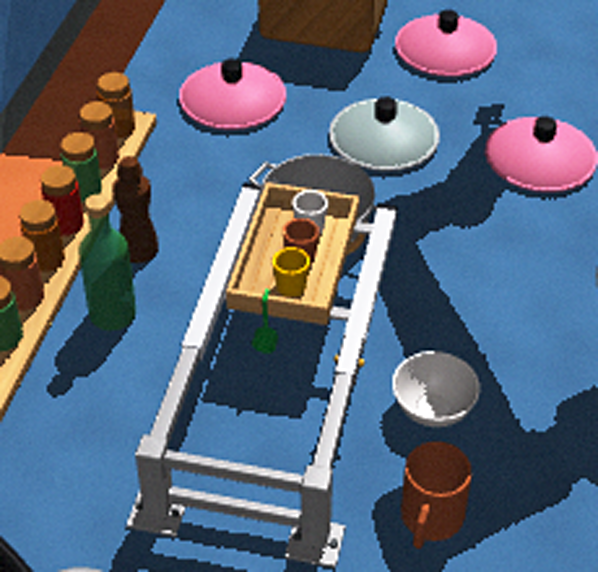

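The crop shows the brass buttons at (361,362) and (337,360), just beyond the sleeve mouth area of the right (front) tube. The bracket post is at (317,480), and the glass lid with black knob at (386,110) is confirmed as the only grey-white one.

Run:
```python
from h import *
def ray(d,u,v,z):
    K=d["camera_matrix"];c=-d["R"].T@d["t"];r=d["R"].T@np.array([(u-K[0,2])/K[0,0],(v-K[1,2])/K[1,1],1]);return c+r*(z-c[2])/r[2]
for n in("scene","side"):
    d=dict(np.load(f"{n}0.npz"));C=cloud(d);im=d["image"];hsv=cv2.cvtColor(im,cv2.COLOR_BGR2HSV).astype(int)
    print(n)
    P=np.load(n+"_g.npy")
    # tubes: bins in y
    for y in range(-180,330,30):
        q=P[(abs(P[:,1]-y)<15)&(P[:,2]>110)]
        for lo,hi in((400,520),(560,700)):
            s=q[(q[:,0]>lo)&(q[:,0]<hi)]
            if len(s)>5:print(y,len(s),np.percentile(s[:,0],[5,50,95]).round(1),np.percentile(s[:,2],[50,95]).round(1),end=' | ')
        print()
    br=(hsv[...,0]>10)&(hsv[...,0]<30)&(hsv[...,1]>120)&(C[...,0]>380)&(C[...,0]<520)&(C[...,1]>0)&(C[...,1]<250)&(C[...,2]>80)&(C[...,2]<125)
    nn,lab,st,ce=cv2.connectedComponentsWithStats(br.astype(np.uint8))
    for i in range(1,nn):print("brass",st[i],ce[i],C[lab==i].mean(0).round(1),ray(d,*ce[i],105).round(1))
```

```text
scene





-30 51 [431.5 448.8 455. ] [118.1 121.4] | -30 59 [618.3 635.3 644.8] [118.  120.7] | 
0 88 [429.7 448.8 488.6] [118.9 124.1] | 0 108 [611.2 633.3 643.8] [117.9 120.4] | 
30 88 [429.  446.5 517.8] [118.8 124.5] | 30 112 [614.3 634.3 643.5] [118.1 120.8] | 
60 79 [428.8 445.3 454.3] [118.2 120.9] | 60 102 [613.3 633.4 642.6] [118.  120.7] | 
90 74 [428.3 443.9 451.7] [118.5 120.5] | 90 108 [607.8 630.9 642. ] [117.7 120.4] | 
120 74 [426.9 443.9 452.9] [118.3 121. ] | 120 108 [609.6 631.5 640.8] [117.7 120.4] | 
150 71 [427.6 443.1 450.8] [119.1 121.5] | 150 105 [607.2 630.1 641. ] [117.6 121. ] | 
180 69 [426.2 441.8 450.7] [118.8 120.7] | 180 101 [608.2 632.1 640.8] [118.3 120.8] | 
210 80 [425.2 443.4 450.5] [117.9 120.5] | 210 93 [617.6 631.  639.3] [118.2 120.5] | 
240 65 [421.5 439.5 449.4] [118.6 121.8] | 240 96 [615.8 630.6 639.1] [118.1 120.7] | 
270 55 [426.1 441.1 448.5] [117.1 120.8] | 270 78 [615.5 629.1 637.4] [117.5 120.2] | 
300 53 [426.2 438.9 445.7] [115.7 118.9] | 300 72 [617.3 628.7 635.2] [116.2 118.4] | 
brass [417 167   3   4  11] [417.90909091 168.63
[... 2729 characters left out ...]
 [321. 223.] [485.7  55.  122.2] [489.1  38.  105. ]
brass [311 227   1   2   2] [311.  227.5] [518.8  62.8 100.2] [517.7  67.5 105. ]
brass [309 233   1   1   1] [309. 233.] [518.8  92.1 102.4] [518.2  94.6 105. ]
brass [316 237   1   1   1] [316. 237.] [491.6 104.4 102.1] [491.  107.2 105. ]
brass [314 241   1   1   1] [314. 241.] [494.5 121.4  99.2] [493.3 126.6 105. ]
brass [316 240   1   1   1] [316. 240.] [484.4 137.  122.8] [487.9 120.6 105. ]
brass [313 246   2   1   2] [313.5 246. ] [490.5 145.8 101.4] [489.8 149.  105. ]
brass [319 267   1   2   2] [319.  267.5] [450.8 239.9 111.7] [452.  234.4 105. ]
brass [328 268   2   3   6] [328.5 269. ] [420.9 236.9 109.4] [421.5 233.3 105. ]
```

Call:
play_rows(travel=[[0, 0, 0], [0, 0, 0], [0, 0, 0], [0, 0, 0], [0, 0, 0], [0, 0, 0], [0, 0, 0], [0, 0, 0], [0, 0, 0], [0, 0, 0]], rotation=[[0, 0, -0.113], [0, 0, -0.113], [0, 0, -0.113], [0, 0, -0.113], [0, 0, -0.113], [0, 0, -0.113], [0, 0, -0.113], [0, 0, -0.113], [0, 0, -0.113], [0, 0, -0.113]], grip=[0.65, 0.65, 0.65, 0.65, 0.65, 0.65, 0.65, 0.65, 0.65, 0.65])

```text
clock: 0.93
position: [279.5, -558.6, 230.7]
ee_rot: [0.717, -0.697, -0.001, -0.0]
contact_force: [0.4, -0.2, -0.1]
gripper_width: 55.8
```

Call:
play_rows(travel=[[-0.036, -0.008, 0], [-0.036, -0.008, 0], [-0.036, -0.008, 0], [-0.036, -0.008, 0], [-0.036, -0.008, 0], [-0.036, -0.008, 0], [-0.036, -0.008, 0], [-0.036, -0.008, 0], [-0.036, -0.008, 0], [-0.036, -0.008, 0], [-0.036, -0.008, 0], [-0.036, -0.008, 0]], rotation=[[0, 0, 0], [0, 0, 0], [0, 0, 0], [0, 0, 0], [0, 0, 0], [0, 0, 0], [0, 0, 0], [0, 0, 0], [0, 0, 0], [0, 0, 0], [0, 0, 0], [0, 0, 0]], grip=[0.65, 0.65, 0.65, 0.65, 0.65, 0.65, 0.65, 0.65, 0.65, 0.65, 0.65, 0.65])

```text
clock: 1.93
position: [365.2, -123.2, 231.3]
ee_rot: [0.715, -0.699, -0.0, -0.0]
contact_force: [-0.1, -1.0, -0.1]
gripper_width: 55.4
```

Call:
play_rows(travel=[[-0.036, -0.008, 0], [-0.036, -0.008, 0], [-0.036, -0.008, 0], [-0.036, -0.008, 0], [-0.036, -0.008, 0], [-0.036, -0.008, 0], [-0.036, -0.008, 0], [-0.036, -0.008, 0], [-0.036, -0.008, 0], [-0.033, -0.007, 0.01], [0, 0, 0.01], [0, 0, 0]], rotation=[[0, 0, 0], [0, 0, 0], [0, 0, 0], [0, 0, 0], [0, 0, 0], [0, 0, 0], [0, 0, 0], [0, 0, 0], [0, 0, 0], [0, 0, 0], [0, 0, 0], [0, 0, 0]], grip=[0.65, 0.65, 0.65, 0.65, 0.65, 0.65, 0.65, 0.65, 0.65, 0.65, 0.65, 0.65])

```text
clock: 2.93
position: [435.1, 234.4, 208.5]
ee_rot: [0.716, -0.698, -0.001, 0.003]
contact_force: [-0.1, -0.6, -1.3]
gripper_width: 55.3
```

Run:
```python
from h import *
s=arm.read_state();print({k:np.round(s[k],4) for k in("clock","joints","position","ee_rot","contact_force","gripper_width")})
print(Ro.from_quat(s["ee_rot"]).as_matrix().round(3))
d=optics.get_image("wrist");np.savez("w1.npz",**d,pos=s["position"],q=s["ee_rot"]);cv2.imwrite("pics/w1.png",d["image"]);print(d["camera_matrix"],d["hand_eye"])
```

```text
{'clock': np.float64(2.9333), 'joints': array([ 0.8227,  0.1844, -0.3356, -0.0013, -1.0567, -0.7974]), 'position': array([435.0565, 234.3718, 208.4598]), 'ee_rot': array([ 7.158e-01, -6.983e-01, -5.000e-04,  3.000e-03]), 'contact_force': array([-0.0656, -0.5716, -1.3213]), 'gripper_width': np.float64(55.3357)}
[[ 0.025 -1.    -0.005]
 [-1.    -0.025 -0.004]
 [ 0.003  0.005 -1.   ]]
[[309.70691629   0.         321.79552211]
 [  0.         309.70691629 199.04567879]
 [  0.           0.           1.        ]] [[-1.08479351e-03 -9.63277395e-01 -2.68506020e-01  6.80135646e+01]
 [ 9.99999409e-01 -1.02486557e-03 -3.63355099e-04  7.19659568e-01]
 [ 7.48291796e-05 -2.68506255e-01  9.63277938e-01 -1.43362649e+02]
 [ 0.00000000e+00  0.00000000e+00  0.00000000e+00  1.00000000e+00]]
```

View pics/w1.png

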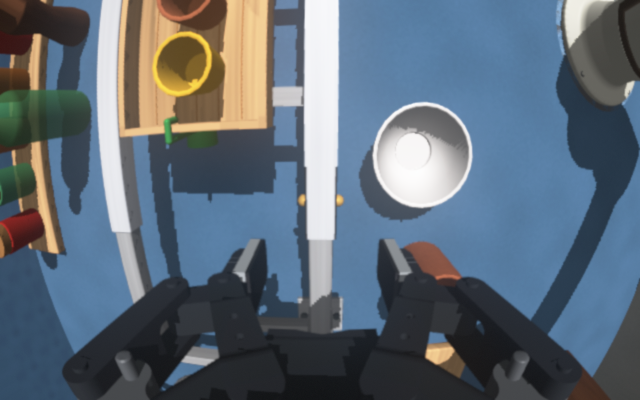

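Buttons at (302,200) and (340,200), either side of the white front sleeve, with the sleeve mouth at about (320,238). The bowl is at (422,155) and the mug at (430,262), near the right finger.

```bash
cat >> h.py <<'E'
def wray(d,u,v,z,pos,q):
    K=d["camera_matrix"];f=K[0,0];a=np.array([u-K[0,2],v-K[1,2]]);r=np.hypot(*a);th=r/f
    c=np.array([*(a/max(r,1e-9)*np.sin(th)),np.cos(th)]);H=d["hand_eye"];R=Ro.from_quat(q).as_matrix()
    o=pos+R@H[:3,3];w=R@H[:3,:3]@c;return o+w*(z-o[2])/w[2]
E
python3 - <<'E'
from h import *
d=dict(np.load("w1.npz"));im=d["image"];hsv=cv2.cvtColor(im,cv2.COLOR_BGR2HSV).astype(int)
m=(hsv[...,0]>10)&(hsv[...,0]<30)&(hsv[...,1]>100);m[:180]=0;m[220:]=0;m[:,:290]=0;m[:,352:]=0
n,l,st,ce=cv2.connectedComponentsWithStats(m.astype(np.uint8))
W=lambda u,v,z:wray(d,u,v,z,d["pos"],d["q"]).round(1)
for i in range(1,n):print(st[i],ce[i],W(*ce[i],105))
for v in(150,200,230,260,280):
    g=np.where(hsv[v,295:350,1]<70)[0]+295;print(v,g.min(),g.max(),W(g.min(),v,117),W(g.max(),v,117))
print("mouth",W(320,238,117))
# mug & bowl from fixed cameras
for n in("scene","side"):
    e=dict(np.load(n+"0.npz"));C=cloud(e);h=cv2.cvtColor(e["image"],cv2.COLOR_BGR2HSV).astype(int)
    b=(C[...,0]>300)&(C[...,0]<425)&(C[...,1]>180)&(C[...,1]<420)
    q=C[b&((h[...,0]<12)|(h[...,0]>172))&(h[...,1]>110)&(C[...,2]>20)]
    print(n,"mug",len(q),np.percentile(q,[3,97],axis=0).round())
    q=C[(C[...,0]>300)&(C[...,0]<425)&(C[...,1]>60)&(C[...,1]<280)&(C[...,2]>35)&(C[...,2]<60)]
    print(n,"bowl",len(q),np.percentile(q,[2,98],axis=0).round())
E
```

```text
[298 195   7  10  53] [301.58490566 199.35849057] [450.6 235.4 105. ]
[336 195   7  10  52] [338.92307692 199.76923077] [419.7 235.1 105. ]
150 295 337 [455.4 193.2 117. ] [423.4 192.5 117. ]
200 297 344 [453.6 232.7 117. ] [416.5 231.9 117. ]
230 305 335 [447.1 257.9 117. ] [422.7 257.3 117. ]
260 308 332 [444.4 285.1 117. ] [424.2 284.6 117. ]
280 308 331 [444.3 304.8 117. ] [424.3 304.3 117. ]
mouth [434.7 264.6 117. ]
scene mug 223 [[307. 317.  51.]
 [345. 406.  92.]]
scene bowl 48 [[301. 150.  35.]
 [326. 255.  53.]]
side mug 403 [[301. 317.  24.]
 [340. 414.  91.]]
side bowl 222 [[302. 148.  35.]
 [383. 254.  54.]]
```

Call:
play_rows(travel=[[-0.0008, 0, 0.025], [0, 0, 0.025], [0, 0, 0.025], [0, 0, 0.025], [0, 0, 0.023], [0, 0, 0], [0, 0, 0]], rotation=[[0, 0, 0], [0, 0, 0], [0, 0, 0], [0, 0, 0], [0, 0, 0], [0, 0, 0], [0, 0, 0]], grip=[0.65, 0.65, 0.65, 0.65, 0.65, 0.65, 0.65])

```text
clock: 3.57
position: [436.3, 233.4, 88.4]
ee_rot: [0.715, -0.699, 0.0, 0.001]
contact_force: [0.1, 0.8, 1.0]
gripper_width: 55.7
```

Run:
```python
from h import *
s=arm.read_state();print({k:np.round(s[k],3) for k in("clock","position","ee_rot","contact_force","gripper_width")})
d=optics.get_image("wrist");np.savez("w2.npz",**d,pos=s["position"],q=s["ee_rot"]);cv2.imwrite("pics/w2.png",cv2.resize(d["image"][170:400,160:480],None,fx=2.4,fy=2.4))
```

```text
{'clock': np.float64(3.567), 'position': array([436.289, 233.432,  88.446]), 'ee_rot': array([ 0.715, -0.699,  0.   ,  0.001]), 'contact_force': array([0.084, 0.794, 0.955]), 'gripper_width': np.float64(55.67)}
```

View pics/w2.png

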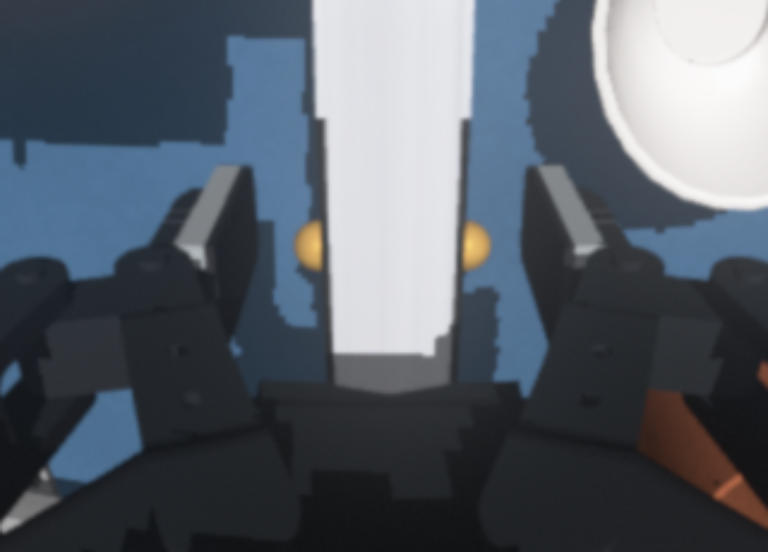

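Crop: buttons at (312,246) and (477,246), between the pads (inner edges about 245 and 525). The tube centre at about 396 is roughly 10 px right of the pads' centre.

Run:
```python
from h import *
d=dict(np.load("w2.npz"))
for u,v in((312,246),(477,246)):print(wray(d,160+u/2.4,170+v/2.4,105,d["pos"],d["q"]).round(1))
for i in range(4):print(arm.read_state()["position"].round(2))
```

```text
[450.4 236.6 105. ]
[418.4 236.  105. ]
[437.08 234.39  89.57]
[437.08 234.39  89.57]
[437.08 234.39  89.57]
[437.08 234.39  89.57]
```

Call:
play_rows(travel=[[-0.0015, 0.0013, 0.001], [0, 0, 0], [0, 0, 0]], rotation=[[0, 0, 0], [0, 0, 0], [0, 0, 0]], grip=[0.65, 0.65, 0.65])

```text
clock: 3.87
position: [435.6, 236.7, 88.7]
ee_rot: [0.715, -0.699, 0.0, -0.001]
contact_force: [0.2, 0.3, 1.1]
gripper_width: 55.5
```

Call:
play_rows(travel=[[0, 0.0005, 0.002], [0, 0, 0], [0, 0, 0], [0, 0, 0], [0, 0, 0], [0, 0, 0], [0, 0, 0], [0, 0, 0]], rotation=[[0, 0, 0], [0, 0, 0], [0, 0, 0], [0, 0, 0], [0, 0, 0], [0, 0, 0], [0, 0, 0], [0, 0, 0]], grip=[0.45, 0.4, 0.35, 0.3, 0.2, 0.1, 0, 0])

```text
clock: 4.53
position: [435.7, 236.6, 86.1]
ee_rot: [0.715, -0.699, 0.0, -0.001]
contact_force: [5.4, -1.6, 5.2]
gripper_width: 24.0
```

Run:
```python
from h import *
s=arm.read_state();print({k:np.round(s[k],3) for k in("clock","position","ee_rot","contact_force","wrist_torque","gripper_width")})
```

```text
{'clock': np.float64(4.533), 'position': array([435.731, 236.589,  86.097]), 'ee_rot': array([ 0.715, -0.699,  0.   , -0.001]), 'contact_force': array([ 5.414, -1.625,  5.214]), 'wrist_torque': array([-0.609, -1.221, -0.233]), 'gripper_width': np.float64(24.021)}
```

Call:
play_rows(travel=[[-0.0008, 0, 0], [-0.0008, 0, 0], [-0.0008, 0, 0], [-0.0008, 0, 0]], rotation=[[0, 0, 0], [0, 0, 0], [0, 0, 0], [0, 0, 0]], grip=[0, 0, 0, 0])

```text
clock: 4.87
position: [435.6, 238.7, 86.1]
ee_rot: [0.715, -0.699, 0.001, -0.0]
contact_force: [6.7, -6.7, 5.9]
gripper_width: 24.0
```

Call:
play_rows(travel=[[-0.0008, 0, 0], [-0.0008, 0, 0], [-0.0008, 0, 0], [-0.0008, 0, 0]], rotation=[[0, 0, 0], [0, 0, 0], [0, 0, 0], [0, 0, 0]], grip=[0, 0, 0, 0])

```text
clock: 5.2
position: [435.6, 240.9, 86.1]
ee_rot: [0.715, -0.699, 0.001, 0.0]
contact_force: [9.1, -11.1, 5.8]
gripper_width: 24.4
```

Call:
play_rows(travel=[[-0.0008, 0, 0], [-0.0008, 0, 0], [-0.0008, 0, 0], [-0.0008, 0, 0]], rotation=[[0, 0, 0], [0, 0, 0], [0, 0, 0], [0, 0, 0]], grip=[0, 0, 0, 0])

```text
clock: 5.53
position: [435.5, 244.5, 86.1]
ee_rot: [0.715, -0.699, 0.001, -0.0]
contact_force: [7.1, -7.0, 5.5]
gripper_width: 24.1
```

Call:
play_rows(travel=[[-0.00125, 0, 0], [-0.00125, 0, 0], [-0.00125, 0, 0], [-0.00125, 0, 0], [-0.00125, 0, 0], [-0.00125, 0, 0], [-0.00125, 0, 0], [-0.00125, 0, 0], [-0.00125, 0, 0], [-0.00125, 0, 0], [-0.00125, 0, 0], [-0.00125, 0, 0]], rotation=[[0, 0, 0], [0, 0, 0], [0, 0, 0], [0, 0, 0], [0, 0, 0], [0, 0, 0], [0, 0, 0], [0, 0, 0], [0, 0, 0], [0, 0, 0], [0, 0, 0], [0, 0, 0]], grip=[0, 0, 0, 0, 0, 0, 0, 0, 0, 0, 0, 0])

```text
clock: 6.53
position: [435.2, 259.9, 86.1]
ee_rot: [0.715, -0.699, 0.001, -0.0]
contact_force: [8.0, -6.3, 5.3]
gripper_width: 24.3
```

Run:
```python
from h import *
s=arm.read_state();print({k:np.round(s[k],3) for k in("clock","position","contact_force","wrist_torque","gripper_width")})
d=optics.get_image("wrist");np.savez("w3.npz",**d,pos=s["position"],q=s["ee_rot"]);cv2.imwrite("pics/w3.png",cv2.resize(d["image"][120:400,160:480],None,fx=2,fy=2))
```

```text
{'clock': np.float64(6.533), 'position': array([435.22 , 259.932,  86.102]), 'contact_force': array([ 7.979, -6.337,  5.328]), 'wrist_torque': array([-1.578, -1.912, -0.177]), 'gripper_width': np.float64(24.305)}
```

View pics/w3.png

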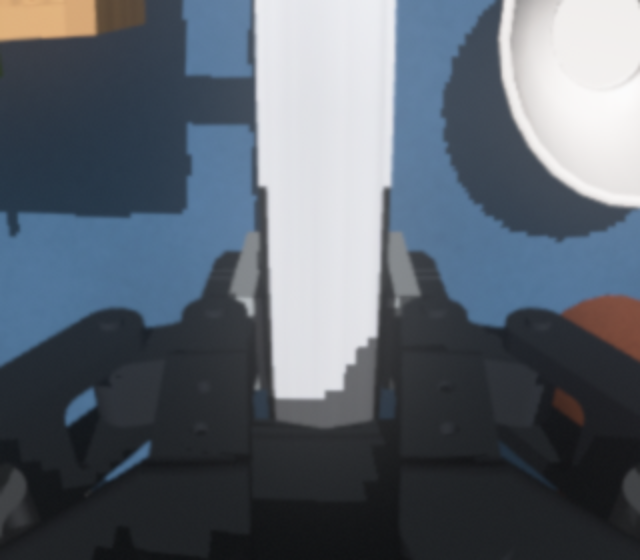

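The crop shows the strips (end at v≈187) and the mouth (≈398) unchanged relative to the pads, so no slip. No buttons are visible, so they are inside the wall.

Call:
play_rows(travel=[[-0.00125, 0, 0], [-0.00125, 0, 0], [-0.00125, 0, 0], [-0.00125, 0, 0], [-0.00125, 0, 0], [-0.00125, 0, 0], [-0.00125, 0, 0], [-0.00125, 0, 0], [-0.00125, 0, 0], [-0.00125, 0, 0], [-0.00125, 0, 0], [-0.00125, 0, 0]], rotation=[[0, 0, 0], [0, 0, 0], [0, 0, 0], [0, 0, 0], [0, 0, 0], [0, 0, 0], [0, 0, 0], [0, 0, 0], [0, 0, 0], [0, 0, 0], [0, 0, 0], [0, 0, 0]], grip=[0, 0, 0, 0, 0, 0, 0, 0, 0, 0, 0, 0])

```text
clock: 7.58
position: [434.9, 274.9, 86.1]
ee_rot: [0.715, -0.699, 0.001, -0.0]
contact_force: [7.1, -6.3, 4.7]
gripper_width: 23.9
```

Call:
play_rows(travel=[[-0.001, 0, 0], [-0.0007, 0, 0], [-0.0007, 0, 0], [-0.0006, 0, 0]], rotation=[[0, 0, 0], [0, 0, 0], [0, 0, 0], [0, 0, 0]], grip=[0, 0, 0, 0])

```text
clock: 7.92
position: [434.9, 278.6, 86.1]
ee_rot: [0.715, -0.699, 0.001, -0.001]
contact_force: [6.7, -1.7, 3.7]
gripper_width: 24.3
```

Call:
play_rows(travel=[[-0.0006, 0, 0], [-0.0006, 0, 0]], rotation=[[0, 0, 0], [0, 0, 0]], grip=[0, 0])

```text
clock: 8.08
position: [434.9, 280.9, 86.1]
ee_rot: [0.715, -0.699, 0.0, -0.002]
contact_force: [3.6, 1.0, 3.9]
gripper_width: 24.2
```

Call:
play_rows(travel=[[-0.0006, 0, 0], [-0.0004, 0, 0]], rotation=[[0, 0, 0], [0, 0, 0]], grip=[0, 0])

```text
clock: 8.25
position: [434.8, 282.2, 86.1]
ee_rot: [0.715, -0.699, 0.0, -0.002]
contact_force: [5.8, -0.9, 4.9]
gripper_width: 23.7
```

Run:
```python
from h import *
s=arm.read_state();print({k:np.round(s[k],3) for k in("clock","position","contact_force","gripper_width")})
d=optics.get_image("wrist");np.savez("w4.npz",**d,pos=s["position"],q=s["ee_rot"]);cv2.imwrite("pics/w4.png",cv2.resize(d["image"][100:400,160:480],None,fx=2,fy=2))
```

```text
{'clock': np.float64(8.25), 'position': array([434.808, 282.211,  86.103]), 'contact_force': array([ 5.812, -0.889,  4.891]), 'gripper_width': np.float64(23.744)}
```

View pics/w4.png

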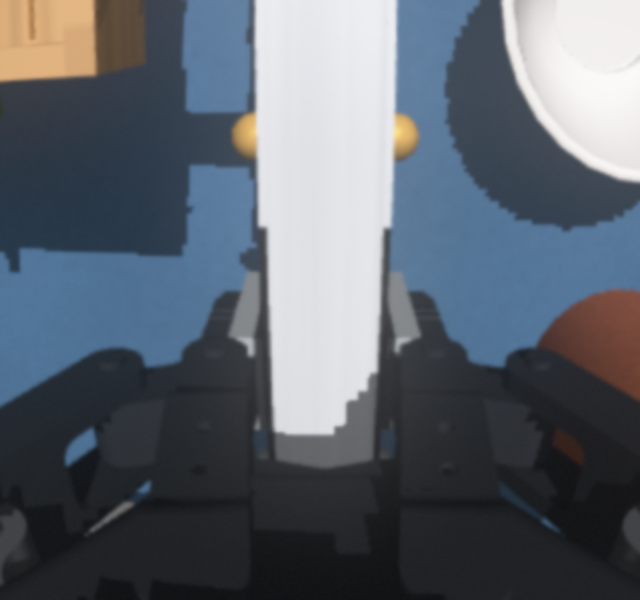

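Both brass buttons are fully out at crop (245,135) and (405,135). Now I creep to the stop.

Call:
play_rows(travel=[[-0.0005, 0, 0], [-0.0005, 0, 0]], rotation=[[0, 0, 0], [0, 0, 0]], grip=[0, 0])

```text
clock: 8.47
position: [434.8, 282.5, 86.1]
ee_rot: [0.715, -0.699, 0.001, -0.001]
contact_force: [7.3, -2.0, 5.2]
gripper_width: 24.3
```

Call:
play_rows(travel=[[-0.0005, 0, 0], [-0.0003, 0, 0]], rotation=[[0, 0, 0], [0, 0, 0]], grip=[0, 0])

```text
clock: 8.63
position: [434.7, 283.0, 86.1]
ee_rot: [0.715, -0.699, 0.001, -0.001]
contact_force: [6.0, -3.1, 5.4]
gripper_width: 24.3
```

Call:
play_rows(travel=[[-0.0005, 0, 0], [0, 0, 0]], rotation=[[0, 0, 0], [0, 0, 0]], grip=[0, 0])

```text
clock: 8.8
position: [434.8, 283.4, 86.1]
ee_rot: [0.715, -0.699, 0.001, -0.001]
contact_force: [7.3, -2.4, 5.0]
gripper_width: 24.1
```

Call:
play_rows(travel=[[-0.0005, 0, 0], [0, 0, 0]], rotation=[[0, 0, 0], [0, 0, 0]], grip=[0, 0])

```text
clock: 8.97
position: [434.8, 283.9, 86.1]
ee_rot: [0.715, -0.699, 0.001, -0.001]
contact_force: [7.3, -2.5, 5.1]
gripper_width: 24.3
```

Call:
play_rows(travel=[[-0.0005, 0, 0], [0, 0, 0]], rotation=[[0, 0, 0], [0, 0, 0]], grip=[0, 0])

```text
clock: 9.13
position: [434.7, 284.4, 86.1]
ee_rot: [0.715, -0.699, 0.001, -0.001]
contact_force: [6.1, -2.9, 5.3]
gripper_width: 24.0
```

Call:
play_rows(travel=[[-0.0005, 0, 0], [0, 0, 0]], rotation=[[0, 0, 0], [0, 0, 0]], grip=[0, 0])

```text
clock: 9.3
position: [434.7, 284.7, 86.1]
ee_rot: [0.715, -0.699, 0.001, -0.001]
contact_force: [6.7, -3.3, 5.2]
gripper_width: 24.2
```

Call:
play_rows(travel=[[-0.0004, 0, 0], [0, 0, 0]], rotation=[[0, 0, 0], [0, 0, 0]], grip=[0, 0])

```text
clock: 9.47
position: [434.7, 284.8, 86.1]
ee_rot: [0.715, -0.699, 0.001, -0.001]
contact_force: [8.0, -4.4, 5.5]
gripper_width: 24.0
```

Call:
play_rows(travel=[[-0.0004, 0, 0], [0, 0, 0]], rotation=[[0, 0, 0], [0, 0, 0]], grip=[0, 0])

```text
clock: 9.63
position: [434.7, 284.8, 86.1]
ee_rot: [0.715, -0.699, 0.001, -0.0]
contact_force: [9.0, -5.9, 5.9]
gripper_width: 23.8
```

Call:
play_rows(travel=[[0.0006, 0, 0], [0.0006, 0, 0], [0.0006, 0, 0], [0.0006, 0, 0], [0.0006, 0, 0], [0, 0, 0]], rotation=[[0, 0, 0], [0, 0, 0], [0, 0, 0], [0, 0, 0], [0, 0, 0], [0, 0, 0]], grip=[0, 0, 0, 0, 0, 0])

```text
clock: 10.13
position: [434.8, 284.2, 86.1]
ee_rot: [0.715, -0.699, -0.0, -0.002]
contact_force: [5.7, 2.0, 4.2]
gripper_width: 24.1
```

Call:
play_rows(travel=[[0.0005, 0, 0], [0, 0, 0]], rotation=[[0, 0, 0], [0, 0, 0]], grip=[0, 0])

```text
clock: 10.3
position: [434.8, 283.8, 86.1]
ee_rot: [0.715, -0.699, -0.0, -0.002]
contact_force: [4.4, 2.1, 4.4]
gripper_width: 24.6
```

Call:
play_rows(travel=[[0.0005, 0, 0], [0.0005, 0, 0], [0, 0, 0]], rotation=[[0, 0, 0], [0, 0, 0], [0, 0, 0]], grip=[0, 0, 0])

```text
clock: 10.55
position: [434.8, 282.9, 86.1]
ee_rot: [0.715, -0.699, -0.0, -0.002]
contact_force: [5.5, 2.9, 3.0]
gripper_width: 24.5
```

Call:
play_rows(travel=[[0.0005, 0, 0], [0, 0, 0]], rotation=[[0, 0, 0], [0, 0, 0]], grip=[0, 0])

```text
clock: 10.72
position: [434.8, 282.4, 86.1]
ee_rot: [0.715, -0.699, -0.0, -0.002]
contact_force: [3.3, 3.5, 4.1]
gripper_width: 24.2
```

Call:
play_rows(travel=[[0.0005, 0, 0], [0, 0, 0]], rotation=[[0, 0, 0], [0, 0, 0]], grip=[0, 0])

```text
clock: 10.88
position: [434.9, 282.2, 86.1]
ee_rot: [0.715, -0.699, -0.0, -0.003]
contact_force: [5.7, 3.7, 3.8]
gripper_width: 23.9
```

Call:
play_rows(travel=[[0.0005, 0, 0], [0, 0, 0]], rotation=[[0, 0, 0], [0, 0, 0]], grip=[0, 0])

```text
clock: 11.05
position: [434.9, 282.1, 86.1]
ee_rot: [0.715, -0.699, -0.0, -0.003]
contact_force: [4.8, 4.8, 3.1]
gripper_width: 24.5
```

Call:
play_rows(travel=[[0.0005, 0, 0], [0, 0, 0]], rotation=[[0, 0, 0], [0, 0, 0]], grip=[0, 0])

```text
clock: 11.22
position: [434.9, 282.0, 86.1]
ee_rot: [0.715, -0.699, -0.001, -0.003]
contact_force: [3.8, 5.4, 2.2]
gripper_width: 23.8
```

Call:
play_rows(travel=[[0.0006, 0, 0], [0.0006, 0, 0], [0.0006, 0, 0], [0.0006, 0, 0], [0.0006, 0, 0]], rotation=[[0, 0, 0], [0, 0, 0], [0, 0, 0], [0, 0, 0], [0, 0, 0]], grip=[0, 0, 0, 0, 0])

```text
clock: 11.63
position: [435.0, 281.5, 86.2]
ee_rot: [0.715, -0.699, -0.002, -0.005]
contact_force: [-1.0, 17.2, 1.2]
gripper_width: 23.9
```

Call:
play_rows(travel=[[0.0006, 0, 0], [0.0006, 0, 0], [0.0006, 0, 0]], rotation=[[0, 0, 0], [0, 0, 0], [0, 0, 0]], grip=[0, 0, 0])

```text
clock: 11.88
position: [435.0, 281.3, 86.2]
ee_rot: [0.716, -0.698, -0.002, -0.006]
contact_force: [-2.6, 20.0, -1.3]
gripper_width: 24.0
```

Call:
play_rows(travel=[[0, 0, 0], [-0.0012, 0, 0], [-0.0012, 0, 0], [-0.0012, 0, 0], [-0.0006, 0, 0], [0, 0, 0]], rotation=[[0, 0, 0], [0, 0, 0], [0, 0, 0], [0, 0, 0], [0, 0, 0], [0, 0, 0]], grip=[0, 0, 0, 0, 0, 0])

```text
clock: 12.38
position: [434.9, 281.9, 86.1]
ee_rot: [0.716, -0.699, -0.001, -0.003]
contact_force: [3.6, 7.0, 2.8]
gripper_width: 23.8
```

Run:
```python
from h import *
s=arm.read_state();print({k:np.round(s[k],3) for k in("clock","position","contact_force","gripper_width")})
for n in("scene","side"):
    d=optics.get_image(n);np.savez(f"{n}1.npz",**d)
d=dict(np.load("scene1.npz"));e=dict(np.load("side1.npz"));im=np.hstack([cv2.resize(d["image"][120:260,190:390],None,fx=2,fy=2),cv2.resize(e["image"][150:290,230:430],None,fx=2,fy=2)]);cv2.imwrite("pics/s1.png",im)
```

```text
{'clock': np.float64(12.383), 'position': array([434.878, 281.879,  86.116]), 'contact_force': array([3.573, 6.968, 2.793]), 'gripper_width': np.float64(23.764)}
```

View pics/s1.png

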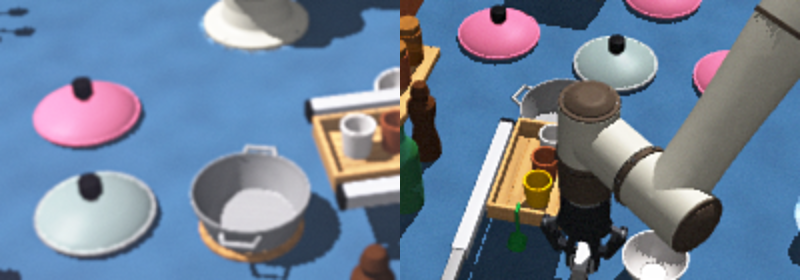

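Scene: the insert mouth is clear at crop (252,185), with the tray end retracted to the right. Glass lid knob is at (90,185). Cups and scoop are still on the tray.

Call:
play_rows(travel=[[-0.001, 0, 0], [0, 0, 0], [0, 0, 0], [0, 0, 0], [0, 0, 0], [0, 0, 0], [0, 0, -0.02], [0, 0, -0.03], [0, 0, -0.035], [0, 0, -0.035], [0, 0, -0.02], [0, 0, 0]], rotation=[[0, 0, 0], [0, 0, 0], [0, 0, 0], [0, 0, 0], [0, 0, 0], [0, 0, 0], [0, 0, 0], [0, 0, 0], [0, 0, 0], [0, 0, 0], [0, 0, 0], [0, 0, 0]], grip=[0, 0, 0.4, 0.65, 0.65, 0.65, 0.65, 0.65, 0.65, 0.65, 0.65, 0.65])

```text
clock: 13.48
position: [435.2, 280.8, 230.4]
ee_rot: [0.715, -0.699, 0.0, -0.005]
contact_force: [1.2, 1.1, -0.3]
gripper_width: 55.2
```

Run:
```python
from h import *
from scipy.optimize import least_squares
s=arm.read_state();print({k:np.round(s[k],3) for k in("clock","position","joints","contact_force","gripper_width")})
print(Ro.from_quat(s["ee_rot"]).as_matrix().round(3))
d=optics.get_image("wrist");cv2.imwrite("pics/w5.png",d["image"]);np.savez("w5.npz",**d,pos=s["position"],q=s["ee_rot"])
def fit(q,r0=None):
    f=lambda p:np.hypot(q[:,0]-p[0],q[:,1]-p[1])-(p[2] if r0 is None else r0)
    r=least_squares(f,[*q[:,:2].mean(0),83],loss="soft_l1",f_scale=2);return r.x.round(1),np.median(abs(f(r.x))).round(2)
for n in("scene","side"):
    d=dict(np.load(n+"1.npz"));C=cloud(d);h=cv2.cvtColor(d["image"],cv2.COLOR_BGR2HSV)
    b=(h[...,1]<90)&(abs(C[...,0]-560)<110)&(abs(C[...,1]+100)<110)
    q=C[b&(C[...,2]>63)&(C[...,2]<73)];rr=np.hypot(q[:,0]-560,q[:,1]+95)
    print(n,len(q),fit(q),fit(q,81.5),q[:,:2].min(0),q[:,:2].max(0),np.percentile(q[:,2],[5,50,95]))
    # lid: flange/knob
    k=(h[...,2]<75)&(abs(C[...,0]-500)<40)&(abs(C[...,1]+308)<40)&(C[...,2]>55)
    q=C[k];t=q[q[:,2]>68];print("knob",len(q),q.mean(0).round(1),len(t),t.mean(0).round(1),t.min(0).round(1),t.max(0).round(1))
    l=(h[...,1]<75)&(abs(C[...,0]-500)<105)&(abs(C[...,1]+308)<105)&(C[...,2]>4)&(C[...,2]<50)
    q=C[l];print("lid",len(q),((q[:,:2].min(0)+q[:,:2].max(0))/2).round(1),(q[:,:2].max(0)-q[:,:2].min(0)).round(1))
```

```text
{'clock': np.float64(13.483), 'position': array([435.232, 280.837, 230.4  ]), 'joints': array([ 8.870e-01,  1.980e-01, -2.600e-01,  1.000e-03, -1.103e+00,
       -8.640e-01]), 'contact_force': array([ 1.226,  1.145, -0.314]), 'gripper_width': np.float64(55.215)}
[[ 0.024 -1.     0.007]
 [-1.    -0.024  0.006]
 [-0.006 -0.007 -1.   ]]
scene 374 (array([553.1, -90.5,  81.2]), np.float64(1.42)) (array([553.1, -90.5,  83. ]), np.float64(1.52)) [ 453.58128385 -172.25182484] [656.97402595  -9.06391925] [63.35286497 67.18610316 71.05539872]
knob 99 [ 503.3 -309.1   68.7] 61 [ 500.4 -309.4   72.9] [ 483.2 -321.3   68.1] [ 512.7 -296.1   76.3]
lid 1850 [ 498.4 -309.3] [169.3 174.2]
side 72 (array([555.1, -90.3,  79.3]), np.float64(2.58)) (array([552.8, -88.9,  83. ]), np.float64(2.85)) [ 543.04274457 -176.04565881] [654.3205505  -46.23759606] [63.42813932 66.25045299 70.9166412 ]
knob 58 [ 495.6 -303.6   67.9] 33 [ 496.9 -305.4   71.9] [ 482.4 -328.8   68.2] [ 510.4 -289.9   77.8]
lid 817 [ 496.  -309.9] [173.8 176.7]
```

Call:
play_rows(travel=[[0.037, -0.003, 0], [0.037, -0.003, 0], [0.037, -0.003, 0], [0.037, -0.003, 0], [0.037, -0.003, 0], [0.037, -0.003, 0], [0.037, -0.003, 0], [0.037, -0.003, 0], [0.037, -0.003, 0], [0.037, -0.003, 0], [0.037, -0.003, 0], [0.037, -0.003, 0]], rotation=[[0, 0, 0], [0, 0, 0], [0, 0, 0], [0, 0, 0], [0, 0, 0], [0, 0, 0], [0, 0, 0], [0, 0, 0], [0, 0, 0], [0, 0, 0], [0, 0, 0], [0, 0, 0]], grip=[0.8, 0.8, 0.8, 0.8, 0.8, 0.8, 0.8, 0.8, 0.8, 0.8, 0.8, 0.8])

```text
clock: 14.53
position: [478.2, -165.3, 223.5]
ee_rot: [0.715, -0.699, -0.002, 0.001]
contact_force: [0.8, 0.6, -0.7]
gripper_width: 68.0
```

Call:
play_rows(travel=[[0.037, -0.003, 0], [0.037, -0.003, 0], [0.037, -0.003, 0], [0.035, -0.003, 0.01], [0, 0, 0.03], [0, 0, 0.03], [0, 0, 0], [0, 0, 0]], rotation=[[0, 0, 0], [0, 0, 0], [0, 0, 0], [0, 0, 0], [0, 0, 0], [0, 0, 0], [0, 0, 0], [0, 0, 0]], grip=[0.8, 0.8, 0.8, 0.8, 0.8, 0.8, 0.8, 0.8])

```text
clock: 15.2
position: [493.2, -308.9, 152.7]
ee_rot: [0.715, -0.699, -0.003, 0.002]
contact_force: [0.4, -0.2, 0.8]
gripper_width: 68.6
```

Run:
```python
from h import *
s=arm.read_state();print({k:np.round(s[k],3) for k in("clock","position","joints","contact_force","gripper_width")})
print(Ro.from_quat(s["ee_rot"]).as_matrix().round(3))
d=optics.get_image("wrist");np.savez("w6.npz",**d,pos=s["position"],q=s["ee_rot"]);cv2.imwrite("pics/w6.png",d["image"])
```

```text
{'clock': np.float64(15.2), 'position': array([ 493.187, -308.907,  152.668]), 'joints': array([-0.281,  0.383, -0.206, -0.   , -0.989,  0.304]), 'contact_force': array([ 0.372, -0.161,  0.81 ]), 'gripper_width': np.float64(68.594)}
[[ 0.023 -1.    -0.007]
 [-1.    -0.023  0.002]
 [-0.002  0.007 -1.   ]]
```

View pics/w6.png

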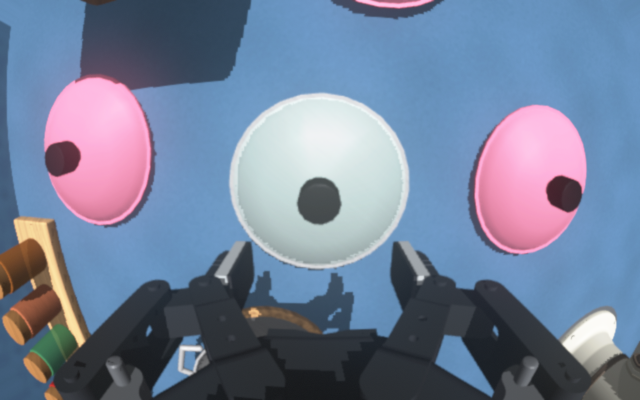

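The glass lid is centred at (320,182) with its black knob at (319,200). The pink lids sit left, right and behind.

Run:
```python
from h import *
d=dict(np.load("w6.npz"));im=d["image"]
m=(im.max(2)<70).astype(np.uint8);m[:170]=0;m[232:]=0;m[:,:285]=0;m[:,355:]=0
n,l,st,ce=cv2.connectedComponentsWithStats(m)
for i in range(1,n):
  if st[i,4]>100:
    x,y,w,h,a=st[i];print(st[i],ce[i],wray(d,*ce[i],70,d["pos"],d["q"]),[wray(d,u,v,72,d["pos"],d["q"])[:2].round(1) for u,v in((x,y+h/2),(x+w,y+h/2),(x+w/2,y),(x+w/2,y+h))])
# flange outline by rays at z=9 (flange): component of low-sat
h=cv2.cvtColor(im,cv2.COLOR_BGR2HSV)
m=((h[...,1]<65)&(h[...,2]>90)).astype(np.uint8);m[272:]=0;m[:90]=0;m[:,:225]=0;m[:,415:]=0
n,l,st,ce=cv2.connectedComponentsWithStats(m);i=1+st[1:,4].argmax();c=max(cv2.findContours((l==i).astype(np.uint8),0,1)[0],key=len)[:,0]
q=np.array([wray(d,u,v,9,d["pos"],d["q"])[:2] for u,v in c]);print(st[i],q.min(0),q.max(0),(q.min(0)+q.max(0))/2)
```

```text
[  229    93   180   177 23580] [ 406.4951788  -397.05745395] [ 582.444257   -220.43362657] [ 494.4697179  -308.74554026]
```

Run:
```python
from h import *
d=dict(np.load("w6.npz"));im=d["image"];print(im[200,319])
m=(im.max(2)<110).astype(np.uint8);m[:170]=0;m[228:]=0;m[:,:290]=0;m[:,350:]=0
c,r=cv2.minEnclosingCircle(np.argwhere(m)[:,::-1].astype(np.float32));print(c,r,wray(d,*c,72,d["pos"],d["q"]),wray(d,*c,66,d["pos"],d["q"]))
```

```text
[81 79 73]
(318.7824401855469, 200.45606994628906) 22.772483825683594 [ 494.36088974 -313.17569036   72.        ] [ 494.34355124 -311.45969083   66.        ]
```

Call:
play_rows(travel=[[0.001, -0.001, 0.03], [0, 0, 0.03], [0, 0, 0.03], [0, 0, 0.015], [0, 0, 0.004], [0, 0, 0], [0, 0, 0], [0, 0, 0], [0, 0, 0], [0, 0, 0], [0, 0, 0]], rotation=[[0, 0, 0], [0, 0, 0], [0, 0, 0], [0, 0, 0], [0, 0, 0], [0, 0, 0], [0, 0, 0], [0, 0, 0], [0, 0, 0], [0, 0, 0], [0, 0, 0]], grip=[0.8, 0.8, 0.8, 0.8, 0.8, 0.8, 0.55, 0.45, 0.3, 0, 0])

```text
clock: 16.17
position: [496.9, -310.6, 48.7]
ee_rot: [0.715, -0.699, 0.001, -0.0]
contact_force: [-1.4, 1.9, 6.7]
gripper_width: 32.0
```

Run:
```python
from h import *
s=arm.read_state();print({k:np.round(s[k],3) for k in("clock","position","contact_force","wrist_torque","gripper_width")})
```

```text
{'clock': np.float64(16.167), 'position': array([ 496.883, -310.633,   48.652]), 'contact_force': array([-1.391,  1.862,  6.72 ]), 'wrist_torque': array([0.388, 0.544, 0.011]), 'gripper_width': np.float64(32.021)}
```

Call:
play_rows(travel=[[0, 0, -0.004], [0, 0, -0.008], [0, 0, -0.018], [0, 0, -0.025], [0, 0, -0.025], [0, 0, -0.02], [0, 0, -0.008], [0, 0, 0], [0, 0, 0]], rotation=[[0, 0, 0], [0, 0, 0], [0, 0, 0], [0, 0, 0], [0, 0, 0], [0, 0, 0], [0, 0, 0], [0, 0, 0], [0, 0, 0]], grip=[0, 0, 0, 0, 0, 0, 0, 0, 0])

```text
clock: 16.92
position: [495.6, -309.9, 153.8]
ee_rot: [0.715, -0.699, -0.0, -0.0]
contact_force: [-1.3, 1.2, -3.0]
gripper_width: 32.1
```

Run:
```python
from h import *
s=arm.read_state();print({k:np.round(s[k],3) for k in("clock","position","contact_force","wrist_torque","gripper_width")});print(Ro.from_quat(s["ee_rot"]).as_matrix().round(3))
for n in("scene","side"):
    C=cloud(dict(np.load(n+"1.npz")))
    q=C[(C[...,2]>85)&(C[...,2]<135)&(C[...,1]>-150)&(C[...,1]<200)&(C[...,0]>410)&(C[...,0]<660)];print(n,len(q),np.percentile(q[:,1],[0,.5,2,5]).round(1))
d=optics.get_image("scene");np.savez("scene2.npz",**d)
C=cloud(d);im=d["image"];h=cv2.cvtColor(im,cv2.COLOR_BGR2HSV)
# lid in air: low-sat points within 100 of TCP xy, z 80-140
p=s["position"];b=(h[...,1]<75)&(np.hypot(C[...,0]-p[0],C[...,1]-p[1])<105)&(C[...,2]>80)&(C[...,2]<p[2]+10)
q=C[b];print("lid",len(q),q.min(0).round(1),q.max(0).round(1),((q.min(0)+q.max(0))/2).round(1))
w=optics.get_image("wrist");np.savez("w7.npz",**w,pos=s["position"],q=s["ee_rot"])
cv2.imwrite("pics/w7.png",np.hstack([cv2.resize(w["image"],(480,300)),cv2.resize(im[120:270,180:360],(320,300))[:300]]))
```

```text
{'clock': np.float64(16.917), 'position': array([ 495.61 , -309.893,  153.775]), 'contact_force': array([-1.334,  1.202, -2.973]), 'wrist_torque': array([ 0.04 , -0.026,  0.025]), 'gripper_width': np.float64(32.074)}
[[ 0.022 -1.    -0.   ]
 [-1.    -0.022  0.001]
 [-0.001  0.    -1.   ]]
scene 3367 [ 9.3 11.4 12.9 14.6]
side 1312 [ 8.5 12.2 15.9 19. ]
lid 1940 [ 417.8 -394.2  110.2] [ 583.9 -224.2  162.9] [ 500.8 -309.2  136.5]
```

View pics/w7.png

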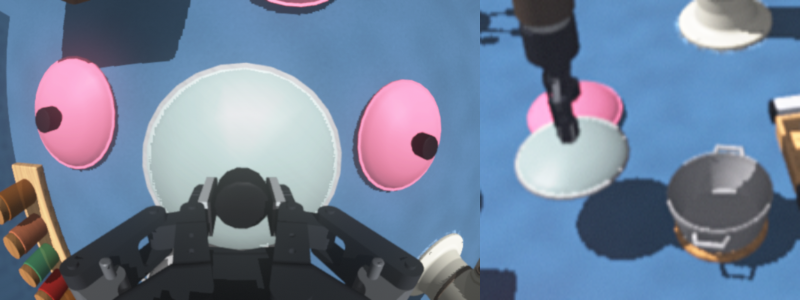

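The lid hangs level with the knob centred between the pads; the insert is clear at the right panel (240,190).

Call:
play_rows(travel=[[-0.012, -0.0033, 0], [-0.024, -0.0067, 0], [-0.028, -0.0078, 0], [-0.03, -0.0084, 0], [-0.03, -0.0084, 0], [-0.03, -0.0084, 0], [-0.028, -0.0078, 0], [-0.024, -0.0067, 0], [-0.0123, -0.0033, 0.006], [0, 0, 0.008], [0, 0, 0.008], [0, 0, 0]], rotation=[[0, 0, 0], [0, 0, 0], [0, 0, 0], [0, 0, 0], [0, 0, 0], [0, 0, 0], [0, 0, 0], [0, 0, 0], [0, 0, 0], [0, 0, 0], [0, 0, 0], [0, 0, 0]], grip=[0, 0, 0, 0, 0, 0, 0, 0, 0, 0, 0, 0])

```text
clock: 18.02
position: [549.6, -91.0, 129.2]
ee_rot: [0.715, -0.699, -0.002, 0.002]
contact_force: [-0.3, -0.3, -3.0]
gripper_width: 32.1
```

Call:
play_rows(travel=[[0, 0, 0], [0, 0, 0]], rotation=[[0, 0, 0], [0, 0, 0]], grip=[0, 0])

```text
clock: 18.18
position: [551.7, -91.7, 132.1]
ee_rot: [0.715, -0.699, -0.0, 0.0]
contact_force: [0.3, 0.2, -2.1]
gripper_width: 32.0
```

```bash
cat > lidfit.py <<'E'
from h import *
from scipy.optimize import least_squares
s=arm.read_state();p=s["position"];print({k:np.round(s[k],3) for k in("clock","position","contact_force","gripper_width")});print(Ro.from_quat(s["ee_rot"]).as_matrix().round(3)[2])
zf=p[2]+18.7-51-4+2
import sys
for n in("scene","side"):
    d=optics.get_image(n);np.savez(f"{n}_{sys.argv[1]}.npz",**d);C=cloud(d);h=cv2.cvtColor(d["image"],cv2.COLOR_BGR2HSV)
    def band(zlo,zhi):
        r=np.hypot(C[...,0]-p[0],C[...,1]-p[1]);return C[(h[...,1]<80)&(r>74)&(r<95)&(C[...,2]>zlo)&(C[...,2]<zhi)]
    def fit(q,R):
        f=lambda c:np.hypot(q[:,0]-c[0],q[:,1]-c[1])-R
        r=least_squares(f,p[:2],loss="soft_l1",f_scale=2);return r.x.round(1),len(q),np.abs(f(r.x)).mean().round(1)
    q=band(zf-12,zf+14);print(n,"flange z",np.percentile(q[:,2],[5,50,95]).round(1),fit(q,85))
E
python3 lidfit.py a
python3 - <<'E'
from h import *
a=dict(np.load("scene_a.npz"))["image"];b=dict(np.load("side_a.npz"))["image"]
cv2.imwrite("pics/s2.png",np.hstack([cv2.resize(a[150:270,240:400],(480,360)),cv2.resize(b[150:270,250:410],(480,360))])[:, :800])
E
```

```text
{'clock': np.float64(18.183), 'position': array([551.67 , -91.683, 132.075]), 'contact_force': array([ 0.307,  0.235, -2.127]), 'gripper_width': np.float64(32.009)}
[ 0.     0.001 -1.   ]
scene flange z [ 93.9  98.5 105.9] (array([546.2, -90.3]), 600, np.float64(3.8))
side flange z [ 92.4  98.8 108.3] (array([553. , -98.3]), 267, np.float64(3.7))
```

View pics/s2.png

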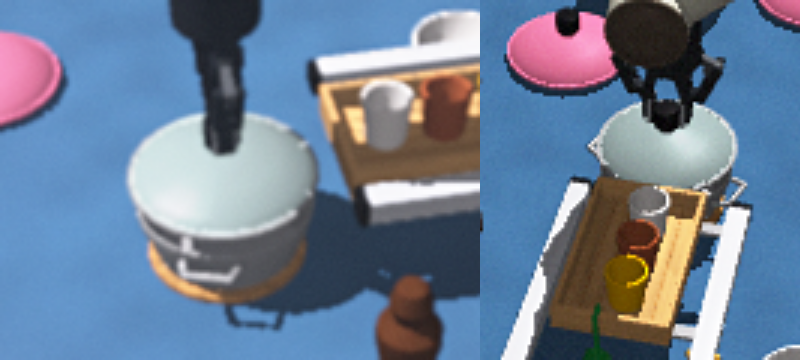

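Scene: the lid hovers over the insert, roughly concentric, clear of the tray end (at left-panel x≈320). Side panel agrees. The fixed-camera fits disagree by a few mm because dome points contaminate them, so I lower it gently and read height and force.

Call:
play_rows(travel=[[0, 0, 0.004], [0, 0, 0.004], [0, 0, 0.003], [0, 0, 0.002], [0, 0, 0.002], [0, 0, 0.001], [0, 0, 0]], rotation=[[0, 0, 0], [0, 0, 0], [0, 0, 0], [0, 0, 0], [0, 0, 0], [0, 0, 0], [0, 0, 0]], grip=[0, 0, 0, 0, 0, 0, 0])

```text
clock: 18.87
position: [551.7, -90.6, 116.0]
ee_rot: [0.715, -0.699, -0.0, 0.0]
contact_force: [0.1, 0.3, -3.4]
gripper_width: 32.1
```

Call:
play_rows(travel=[[0, 0, 0.001], [0, 0, 0.001], [0, 0, 0.001], [0, 0, 0]], rotation=[[0, 0, 0], [0, 0, 0], [0, 0, 0], [0, 0, 0]], grip=[0, 0, 0, 0])

```text
clock: 19.2
position: [551.8, -90.6, 113.1]
ee_rot: [0.715, -0.699, -0.0, 0.0]
contact_force: [0.7, -0.2, -3.5]
gripper_width: 32.2
```

Call:
play_rows(travel=[[0, 0, 0.001], [0, 0, 0.001], [0, 0, 0.001], [0, 0, 0]], rotation=[[0, 0, 0], [0, 0, 0], [0, 0, 0], [0, 0, 0]], grip=[0, 0, 0, 0])

```text
clock: 19.53
position: [551.8, -90.7, 110.0]
ee_rot: [0.715, -0.699, -0.0, 0.0]
contact_force: [-0.5, -0.3, -3.2]
gripper_width: 32.4
```

Call:
play_rows(travel=[[0, 0, 0.0007], [0, 0, 0.0007], [0, 0, 0]], rotation=[[0, 0, 0], [0, 0, 0], [0, 0, 0]], grip=[0, 0, 0])

```text
clock: 19.78
position: [552.0, -90.6, 109.1]
ee_rot: [0.715, -0.699, 0.0, -0.0]
contact_force: [-0.3, -1.0, -2.4]
gripper_width: 32.2
```

Call:
play_rows(travel=[[0, 0, 0.0007], [0, 0, 0.0007], [0, 0, 0]], rotation=[[0, 0, 0], [0, 0, 0], [0, 0, 0]], grip=[0, 0, 0])

```text
clock: 20.03
position: [552.0, -90.7, 109.0]
ee_rot: [0.715, -0.699, 0.0, -0.0]
contact_force: [-3.7, 1.5, 5.7]
gripper_width: 32.1
```

Call:
play_rows(travel=[[0, 0, 0.0007], [0, 0, 0]], rotation=[[0, 0, 0], [0, 0, 0]], grip=[0, 0])

```text
clock: 20.2
position: [552.0, -90.7, 109.0]
ee_rot: [0.715, -0.699, 0.0, -0.0]
contact_force: [-4.6, 2.7, 9.7]
gripper_width: 32.4
```

It has seated at 109.0 (expected 108.7), and the force now supports the lid. Release and lift.

Call:
play_rows(travel=[[0, 0, -0.0008], [0, 0, 0], [0, 0, 0], [0, 0, 0], [0, 0, 0], [0, 0, -0.01], [0, 0, -0.025], [0, 0, -0.03], [0, 0, -0.03], [0, 0, -0.03], [0, 0, 0], [0, 0, 0]], rotation=[[0, 0, 0], [0, 0, 0], [0, 0, 0], [0, 0, 0], [0, 0, 0], [0, 0, 0], [0, 0, 0], [0, 0, 0], [0, 0, 0], [0, 0, 0], [0, 0, 0], [0, 0, 0]], grip=[0, 0.45, 0.6, 0.75, 0.75, 0.75, 0.75, 0.75, 0.75, 0.75, 0.75, 0.75])

```text
clock: 21.2
position: [553.0, -90.6, 235.5]
ee_rot: [0.715, -0.699, 0.002, -0.002]
contact_force: [-0.1, -0.3, -0.0]
gripper_width: 64.4
```

Run:
```python
from h import *
s=arm.read_state();print(s["position"],s["contact_force"])
a=optics.get_image("scene");b=optics.get_image("side");w=optics.get_image("wrist")
im=w["image"];h=cv2.cvtColor(im,cv2.COLOR_BGR2HSV)
C=cloud(b);hb=cv2.cvtColor(b["image"],cv2.COLOR_BGR2HSV)
br=(hb[...,0]>12)&(hb[...,0]<30)&(hb[...,1]>100)&(C[...,0]>405)&(C[...,0]<465)&(C[...,1]>215)&(C[...,1]<255)
print("brass px",np.argwhere(br).tolist())
m=((h[...,1]<65)&(h[...,2]>90)).astype(np.uint8);m[285:]=0
n,l,st,ce=cv2.connectedComponentsWithStats(m)
for i in range(1,n):
  if st[i,4]>3000:
    c=max(cv2.findContours((l==i).astype(np.uint8),0,1)[0],key=len)[:,0];q=np.array([wray(w,u,v,69,s["position"],s["ee_rot"])[:2] for u,v in c]);print(st[i],(q.min(0)+q.max(0))/2,np.ptp(q,axis=0))
A=cv2.resize(a["image"][140:260,250:430],(400,267));B=cv2.resize(b["image"][150:290,230:430],(400,267));W=cv2.resize(im,(480,300))
c=np.zeros((570,800,3),np.uint8);c[:267,:400]=A;c[:267,400:]=B;c[268:568,:480]=W;cv2.imwrite("pics/fin.png",c)
```

```text
[553.037574   -90.59468313 235.46812828] [-0.10334016 -0.30580427 -0.02362172]
brass px [[267, 319], [268, 319], [268, 328], [268, 329], [269, 328], [269, 329], [270, 328], [270, 329]]
[  223    96   195   168 21922] [554.59989046 -87.61776091] [206.08184072 179.8565892 ]
[ 577  180   63  102 4089] [ 96.86868383 -27.22408842] [173.55447778 171.13958308]
```

View pics/fin.png

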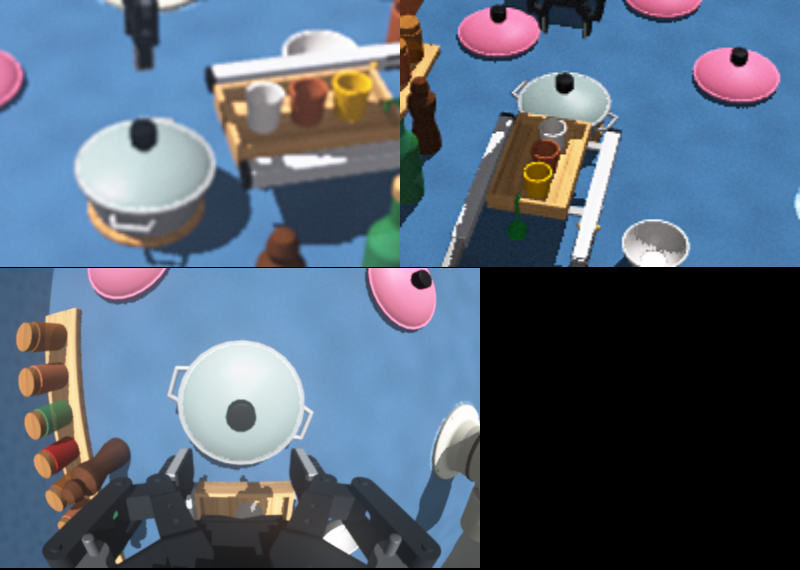

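The lid sits squarely on the insert, between both loop handles. Cups are upright, the scoop hangs, and both brass buttons are visible at the same pixels as at the start.

```bash
python3 -c "
from bench import workorder;print(workorder.job_done())"
```

```text
the job is handed in; nothing more can be done
None
```

The tray is slid in and locked in the next hole, the lock is tug-tested, and the glass lid is on the insert. I handed the job in at about 21 s of robot time; no verdict is reported.

- **Slide:** I pinched both buttons flush (finger opening 24 mm) and slid the tray in. Both buttons came out by themselves, seen in the wrist camera. I crept on until the tray stopped at about 48 mm of travel, with about 6 N on the tool.
- **Tug:** I pulled back to about 20 N at the tool, including roughly 3 N of friction. The lock held, with the tray at about 44.7 mm. These travel figures come from the tool position, which is good to about 1 mm.
- **Lid:** The lid seated with the tool at 109.0 mm, against 108.7 mm expected, with about 10 N of contact force.

**Last checks:**
- The final pictures show the lid concentric on the insert, the cups upright, the scoop hanging, both buttons out and the gripper clear.
- While the lid hovered, the two fixed-camera fits of its centre disagreed by 7 to 8 mm, because dome points contaminated them. I used the earlier measurements and the height and force on contact instead.
- The last wrist-camera fit of the lid outline took in the insert's handles, so it is no precise check of centring. The plug going fully into the mouth limits any offset to about 4 mm.

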